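Relieve a hydraulic power unit with its override pins

TASK

The hydraulic power unit on the bench is switched off and must be made pressureless before it is taken apart. With the fingertips, lightly push in the manual override pins, rubber-capped, on top of its three solenoid valves, so that each stays in: first that of the dump valve right beside the round accumulator, then the middle one, then the one farthest from the accumulator. Do not touch the relief valve at the other end of the row, and neither lift nor shift the unit or the loose things on and around it.

Things in the scene. Friction and masses are not known exactly. Their poses are not given: they have to be found in the camera images.
- unit: hydraulic power unit, loose on the bench at any heading, about 16 kg: dark tank, grey cover (290 x 410 mm, top at 120 mm). Origin: centre of underside; y along its length. An aluminium block (75 x 320 mm, top at 170 mm) bears a row at x = -77.5 mm: accumulator y = +125, dump valve +50, middle -10, far -70, relief valve -125 mm. At +x lie motor and gear pump, tops at 240 mm
- accumulator_top (a point): top of the accumulator, a dark round pressure bottle 66 mm in diameter standing at one end of the valve row; this point is its highest, 264 mm above the bench, 6 mm higher than the pins
- dump_top (a point): top centre of the dump valve's override pin, moving with it. A solenoid valve is a black square coil (40 x 38 x 48 mm) with a round steel nut (26 mm dia.) on top; out of it stands a steel pin with a dark rubber cap, 15 mm dia., its top 16 mm above the nut and 258 mm above the bench. This valve is next to the accumulator (75 mm centre to centre); the three valves are 60 mm apart
- mid_top (a point): the same point on the pin of the middle valve
- far_top (a point): the same point on the pin of the valve farthest from the accumulator
- dump_pin (a joint): how far the dump valve's pin is pushed in, m: 0 standing out, 0.007 at its stop, its cap's top then 9 mm above the nut. It slides straight down against about 3.5 N of friction and stays where it is left. Its rubber cap yields springily, 0.4 mm per N, by 3.5 mm at most, so the cap's top must be pushed 8 to 9 mm down to send the pin home; the cap then springs back
- mid_pin (a joint): the same for the middle valve's pin
- far_pin (a joint): the same for the far valve's pin
- relief: relief valve, not to be touched: a bare steel round cartridge without coil, 30 mm in diameter, narrowing to a thin adjusting screw with a lock nut, 56 mm tall, at the end of the row beyond the far valve (55 mm from it, centre to centre). Origin: centre of its foot, on the block's top; its tip is 32 mm lower than the pins' tops
- pump: loose spare gear pump of grey cast metal standing on the bench shaft up, 112 x 92 mm, 144 mm tall, 2.8 kg; origin: centre of its underside
- filter: loose white spin-on filter canister standing on the bench, 76 mm in diameter, 105 mm tall; origin: centre of its underside
- plug: loose steel port plug standing on the unit's cover beyond the relief valve's end of the block, 30 mm in diameter, 28 mm tall; origin: centre of its underside
- wrench: loose steel wrench, 190 mm long, lying on the unit's cover between the valve block and the motor, along them; origin at its underside

How it is judged:
By the outcome, as a careful person would: the job done as asked, in the order asked, and still so for the second after the job is handed in, with the robot touching nothing.
It also fails if it takes over 42 s, if anything falls off the work surface, if the arm or the gripper's body presses on something with over 40 N, if the wrist force passes 120 N, or if a joint passes its speed limit or range.

ROBOT

A 6-joint arm with a two-finger parallel gripper is mounted at the origin on the work surface. World frame = base frame: x ahead of the robot, y to its left, z up, the work surface at z = 0. Lengths are in m, angles in rad, forces in N, time in s.
With the tool pointing down it reaches from about 0.3 to 0.775 m from the base axis. Payload 14.6 kg.
Tool frame: the origin (TCP) lies between the finger pads; the fingertips stand 8 mm ahead of it and the grasp point (between the pads) lies 11 mm behind it (ctrl.tip_reach is the distance from the TCP to the fingertips, in m); y points along the fingers, z is the direction in which the jaws open and shut, and the axes are right-handed (so a half turn about y gives the same grasp; the last joint's range is limited). The gripper opens to 94 mm and grips with 3 to 60 N. Pads are 16 mm wide; open, the fingers measure 119 mm over their backs; the gripper's body (75 mm by 177 mm) begins 78 mm behind the grasp point.
Start: joints at [-1.276, 0.3, 1.521, -0, 1.321, -0.067], TCP at [0.195, -0.514, 0.213] pointing down, gripper open.
Joint ranges: [-3.03, 3.03], [-0.79, 2.21], [0.23, 2.52], [-1.04, 4.18], [0, 3.07], [-2.55, 2.55]. Speed limits (rad/s): [2.22, 2.22, 2.57, 3.14, 3.14, 3.14].

INTERFACE

Orientations are given as [roll, pitch, yaw] about the fixed x, y, z axes, in that order (R = Rz(yaw) Ry(pitch) Rx(roll)).
In Python, from station import ctrl gives the robot as it stands.
- The arm moves only by the tool play_rows, never from a script. Its arguments are lists of equal length, an entry for each row: "twist": the turn, a rotation vector about the world's x, y, z as a fraction of full scale, a list of three; "travel": the shift along the world's x, y, z as a fraction of full scale, a list of three; "grip": the gripper's target within -1 to 1 (shut at 1, half-way at 0, fully open at -1). A call has 1 to 12 rows; each row shifts and turns the commanded pose from where the row before left it; what a row does not reach is not made up. Full scale, the value 1, is 5 cm for a shift and 90 degrees for a turn. A row lasts 1/10 s, in which the tool goes at most 50 mm and 8.59 degrees, less where a joint would pass 70% of its speed; a pose out of reach is approached as far as the arm can. A call with a number of a shift or a turn outside -1 to 1 is refused whole. A call with a gripper value outside its range is refused whole. The fingers move at their own pace and stop on an object; "force" is the grip in N (left out, the last holds). Time passes only in rows, so rows that do not move let the fingers close. It gives the time, the measured TCP pose, the force and the opening at its end, in the units of the state.
- ctrl.get_obs(): the state, without advancing time (a new reading comes with each control period).
- ctrl.camera(name): name is "scene" or "top" or "wrist"; returns a dict with "img" (384x512x3 uint8, red, green, blue), "vfov" (degrees; the focal length in pixels is half the picture's height over the tangent of half this angle, whatever the lens; pixels are square), "cx", "cy" (the principal point, pixels), "rvec" (rotation vector, rad) and "tvec" (3), from world to camera coordinates, as OpenCV has them. Camera axes: x right, y down, z forward; pixel columns grow to the right and rows downward; lengths in m; the calibration is good to about 2 mm. The wrist camera is an equidistant fisheye: a pixel r from the principal point sees the ray r / f radians off the axis. A picture is of the moment at which its call begins. There is no depth.
- ctrl.hand_in(): hands the job in, once; it reports no verdict.
Trained networks look in a picture, given as the dict that the camera call returned (one of the last four; its "shot" number tells which), for a name from the list of things; names that differ only in an ending like _2 or _b are one class to them, and where a whole thing is asked for, a point or a joint stands for the part that bears it (a point fixed in the world has none). Each returns a list of dicts, best first, with "confidence" (0 to 1); they miss things now and then, are a little off and sometimes report something else, mostly with a low value. They report only what shows in the picture. A call takes as long as a camera call.
- ctrl.boxes_of(name, picture): "point" ([column, row] in pixels, amid what is visible of it).
- ctrl.trace(name, picture): "pixels" (384x512 bool, what is visible of it) and "point" ([column, row] in pixels, amid what is visible of it).
The state is a dict: "time_s": time; "qpos": joint angles; "joint_vel": joint speeds; "tau": joint torques, N m; "ee_pos": TCP position; "eef_rot": TCP orientation; "force": force on the tool from outside, world axes, zero at the start; "moment": the same for the moment, N m; "grip_width": finger opening in m.
Only numpy, scipy, OpenCV 4.12 (cv2) and the standard library are available. Lean on these libraries where they do the work, as an engineer would, in place of code of your own. Each camera call takes 0.05 s, during which the arm holds its last target.

## Working session

There is one attempt and no reset: what is moved stays moved. The work goes in short steps, Python scripts to look and compute and a tool call to move; the robot and the scene stay as the last step left them, time stands still between calls to the robot, and variables do not carry over. Pictures are saved under pics/ and viewed, and the job is handed in when it is done.

Besides the shell and the picture viewer there is one more tool, called after "Emit:" as name(argument=value, ...), one argument or row to a line, values as JSON. play_rows: Moves the arm, as the interface text tells. Its arguments: {"type":"object","properties":{"twist":{"type":"array"},"travel":{"type":"array"},"grip":{"type":"array"},"force":{"type":"number"}},"required":["twist","travel","grip"]}

```bash
ls; mkdir -p pics; cat > h.py <<'E'
import numpy as np, cv2
from station import ctrl
def save(d,n): cv2.imwrite('pics/%s.png'%n, d['img'][:,:,::-1])
def f(d): return 192/np.tan(np.radians(d['vfov'])/2)
def ray(d,p,fish=False):
    R=cv2.Rodrigues(np.array(d['rvec'],float))[0]; t=np.array(d['tvec'],float)
    u=np.array([p[0]-d['cx'],p[1]-d['cy']])
    if fish:
        r=np.linalg.norm(u); th=r/f(d); v=np.r_[u/max(r,1e-9)*np.sin(th),np.cos(th)]
    else: v=np.r_[u/f(d),1.]
    v=R.T@v; return -R.T@t, v/np.linalg.norm(v)
def tri(rs):
    A=np.zeros((3,3));b=np.zeros(3)
    for c,v in rs:
        P=np.eye(3)-np.outer(v,v);A+=P;b+=P@c
    x=np.linalg.solve(A,b)
    return x,[np.linalg.norm((np.eye(3)-np.outer(v,v))@(x-c)) for c,v in rs]
def atz(r,z): c,v=r; return c+v*(z-c[2])/v[2]
def proj(d,X,fish=False):
    R=cv2.Rodrigues(np.array(d['rvec'],float))[0]; v=R@np.array(X)+np.array(d['tvec'])
    if fish:
        r=np.linalg.norm(v[:2]);th=np.arctan2(r,v[2]);return np.array([d['cx'],d['cy']])+v[:2]/r*th*f(d)
    return np.array([d['cx'],d['cy']])+v[:2]/v[2]*f(d)
E
python3 - <<'E'
from h import *
o=ctrl.get_obs(); print(o, ctrl.tip_reach)
names=['accumulator_top','dump_top','mid_top','far_top','relief','pump','filter','plug','wrench','unit']
for c in ['scene','top','wrist']:
    d=ctrl.camera(c); save(d,c+'0'); print(c,d['vfov'],d['cx'],d['cy'],d['rvec'],d['tvec'])
    for n in names:
        print(n,[(np.round(b['point'],1).tolist(),round(b['confidence'],2)) for b in ctrl.boxes_of(n,d)[:4]])
print(ctrl.get_obs()['time_s'])
E
```

```text
pics
{'time_s': 0.0, 'qpos': array([-1.27560172e+00,  3.00469363e-01,  1.52160859e+00, -6.65183739e-06,
        1.32066411e+00, -6.65795986e-02]), 'joint_vel': array([-0.00040923,  0.00050141, -0.00129638, -0.00135778,  0.00194595,
       -0.00120932]), 'tau': array([-2.76929022e-03, -5.31802976e+01, -3.52739382e+01,  7.07623176e-02,
        2.43918254e-02, -8.99471388e-05]), 'ee_pos': array([ 0.19459532, -0.51415092,  0.21287563]), 'eef_rot': array([-1.57194362e+00,  7.00419055e-05, -2.77981684e+00]), 'force': array([-1.02623923, -0.46526421,  0.2954583 ]), 'moment': array([ 0.02179279,  0.05640889, -0.00271298]), 'grip_width': 0.09422040294048993} 0.008
scene 46.58201703035984 253.27506640743124 191.2110831715889 [ 1.93141886  1.62884195 -0.63340118] [-0.09790208 -0.32015022  1.75285164]
accumulator_top [([264.4, 203.3], 0.91)]
dump_top []
mid_top []
far_top [([209.1, 184.0], 0.58)]
relief [([209.3, 182.7], 0.62)]
pump [([364.3, 166.8], 0.62)]
filter [([115.4, 207.0], 0.87)]
plug []
wrench []
unit [([263.0, 202.4], 0.97)]
top 44.56561145411911 254.44152565699213 190.1985502426315 [ 2.15675141 -2.12601199  0.1492941 ] [-0.0046261   0.61336073  1.70457262]
accumulator_top [([242.8, 201.7], 0.89)]
dump_top []
mid_top []
far_top []
relief [([285.5, 201.7], 0.56)]
pump [([146.6, 231.1], 0.65)]
filter [([241.5, 202.0], 0.18)]
plug [([305.8, 201.2], 0.54)]
wrench [([266.1, 190.1], 0.7)]
unit []
wrist 65.70646984690485 260.5630004685315 192.3374814579659 [-2.42180987  1.67297703  0.19501947] [-0.54915977 -0.02414431  0.38796688]
accumulator_top []
dump_top []
mid_top []
far_top []
relief []
pump []
filter []
plug []
wrench []
unit []
1.65
```

View pictures.

View pics/scene0.png

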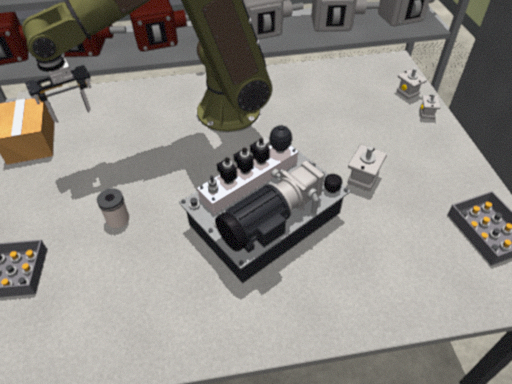

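View pics/top0.png

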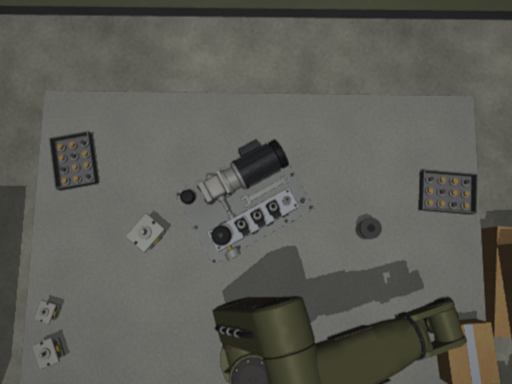

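View pics/wrist0.png

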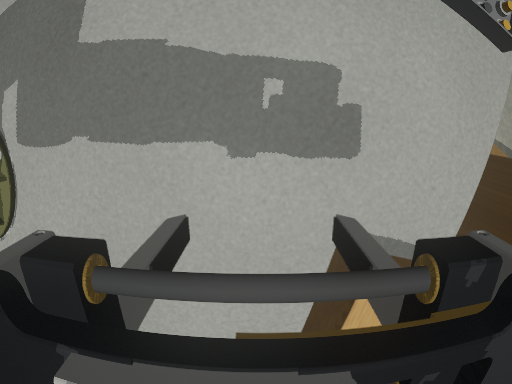

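```bash
python3 - <<'E'
import cv2
a=cv2.imread('pics/scene0.png')[115:225,165:325]; b=cv2.imread('pics/top0.png')[180:270,190:320]
cv2.imwrite('pics/s0z.png',cv2.resize(a,(800,550),interpolation=cv2.INTER_CUBIC))
cv2.imwrite('pics/t0z.png',cv2.resize(b,(780,540),interpolation=cv2.INTER_CUBIC))
E
```

```text
(no output)
```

View pics/s0z.png

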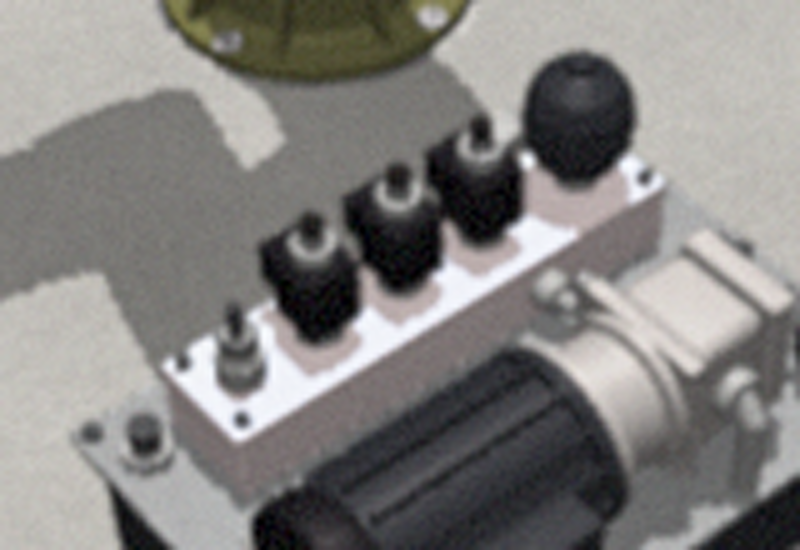

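View pics/t0z.png

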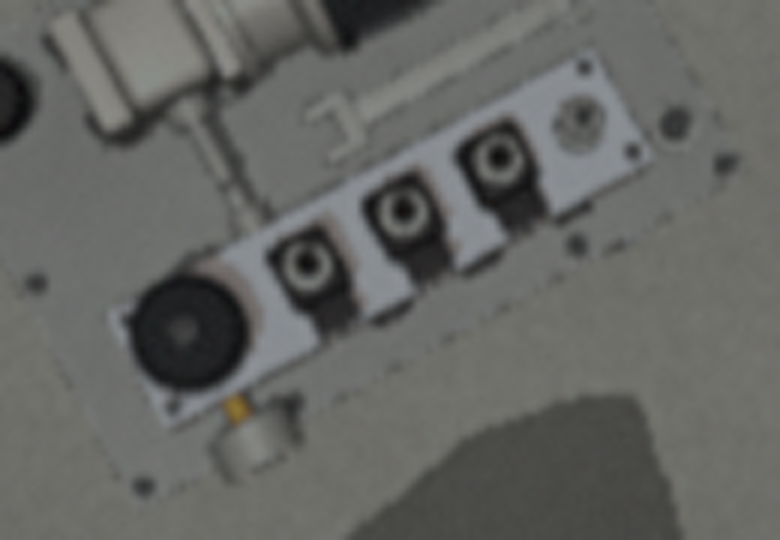

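```bash
cat > fit.py <<'E'
from h import *
S={'dump':(482,122),'mid':(400,170),'far':(313,217),'acc':(580,60)}
T={'dump':(308,263),'mid':(403,210),'far':(498,156),'acc':(183,330)}
ds=ctrl.camera('scene'); dt=ctrl.camera('top')
P={}
for k in S:
    s=(165+(S[k][0]+.5)/5-.5,115+(S[k][1]+.5)/5-.5); t=(190+(T[k][0]+.5)/6-.5,180+(T[k][1]+.5)/6-.5)
    r=[ray(ds,s),ray(dt,t)]; x,e=tri(r); z=.264 if k=='acc' else .258
    P[k]=x; print(k,x.round(4),np.round(e,4),'scene@z',atz(r[0],z).round(4),'top@z',atz(r[1],z).round(4))
a=P['far']-P['dump'];print(np.linalg.norm(a),np.linalg.norm(P['mid']-P['dump']),np.degrees(np.arctan2(a[1],a[0])))
E
python3 fit.py
```

```text
dump [0.4727 0.0459 0.256 ] [0.0013 0.0013] scene@z [0.475  0.0468 0.258 ] top@z [0.4724 0.0445 0.258 ]
mid [ 0.5023 -0.0052  0.255 ] [0.0012 0.0012] scene@z [ 0.5056 -0.0045  0.258 ] top@z [ 0.5019 -0.0064  0.258 ]
far [ 0.5322 -0.0569  0.2566] [0.0007 0.0007] scene@z [ 0.5338 -0.0563  0.258 ] top@z [ 0.532  -0.0576  0.258 ]
acc [0.4352 0.111  0.2601] [0.0001 0.0001] scene@z [0.4397 0.1101 0.264 ] top@z [0.435  0.1107 0.264 ]
0.11876112241304565 0.05904414842614663 -59.932038892445036
```

Emit:
play_rows(
  twist=[
    [0, 0, 0],
    [0, 0, 0],
    [0, 0, 0],
    [0, 0, 0],
    [0, 0, 0],
    [0, 0, 0],
    [0, 0, 0],
    [0, 0, 0],
    [0, 0, 0],
    [0, 0, 0],
  ],
  travel=[
    [0, 0, 0.6],
    [0, 0, 0.8],
    [0, 0, 0.8],
    [0.3, 0.6, 0.3],
    [0.35, 0.7, 0],
    [0.35, 0.7, 0],
    [0.35, 0.7, 0],
    [0.35, 0.7, 0],
    [0.35, 0.7, 0],
    [0.35, 0.7, 0],
  ],
  grip=[1, 1, 1, 1, 1, 1, 1, 1, 1, 1],
  force=10,
)

```text
time_s: 2.75
ee_pos: [0.315, -0.2729, 0.3386]
eef_rot: [-1.57, 0.0, -2.78]
force: [0.7, -0.3, -0.0]
grip_width: 0.0175
```

```bash
python3 - <<'E'
from h import *
d=ctrl.camera('wrist'); save(d,'w1'); o=ctrl.get_obs(); print(o['ee_pos'],o['grip_width'],o['force'])
print('cam',ray(d,(256,192),True)); 
for k,p in dict(dump=[.473,.0455,.258],mid=[.502,-.006,.258],far=[.532,-.057,.258]).items(): print(k,proj(d,p,True))
E
```

```text
[ 0.3166736  -0.26948844  0.33897865] 0.013306056161030881 [-0.65908838  1.27658016  1.97283722]
cam (array([ 0.37634473, -0.24853968,  0.50849737]), array([-0.21963446, -0.06759874, -0.97323744]))
dump [ 42.81834174 -30.64333394]
mid [ 85.73883085 -52.27313524]
far [136.31776595 -72.80093698]
```

View pics/w1.png

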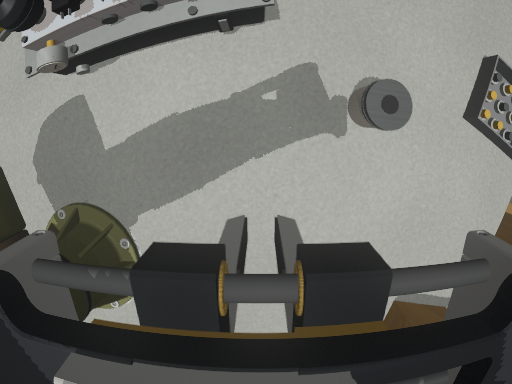

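Emit:
play_rows(
  twist=[
    [0, 0, 0],
    [0, 0, 0],
    [0, 0, 0],
    [0, 0, 0],
    [0, 0, 0],
    [0, 0, 0],
    [0, 0, 0],
    [0, 0, 0],
    [0, 0, 0],
  ],
  travel=[
    [0.35, 0.6, 0],
    [0.4, 0.7, 0],
    [0.4, 0.7, 0],
    [0.4, 0.7, 0],
    [0.4, 0.7, 0],
    [0.4, 0.7, 0],
    [0.4, 0.7, 0],
    [0, 0, 0],
    [0, 0, 0],
  ],
  grip=[1, 1, 1, 1, 1, 1, 1, 1, 1],
)

```text
time_s: 3.7
ee_pos: [0.4522, -0.034, 0.3383]
eef_rot: [-1.571, -0.0, -2.778]
force: [-0.2, -0.2, -0.9]
grip_width: 0.0004
```

```bash
python3 - <<'E'
from h import *
d=ctrl.camera('wrist'); save(d,'w2'); o=ctrl.get_obs(); print(o['time_s'],o['ee_pos'],o['grip_width'],o['force'],o['qpos'])
for k,p in dict(dump=[.473,.0455,.258],mid=[.502,-.006,.258],far=[.532,-.057,.258],acc=[.435,.1107,.264],tip=o['ee_pos']-[0,0,.008]).items(): print(k,proj(d,p,True))
cv2.imwrite('pics/w2z.png',cv2.resize(d['img'][50:250,70:340,::-1],(800,593),interpolation=cv2.INTER_CUBIC))
for n in ['dump_top','mid_top','far_top','accumulator_top']: print(n,[(b['point'],b['confidence']) for b in ctrl.boxes_of(n,d)])
E
```

```text
3.75 [ 0.45197428 -0.03469705  0.33840587] 0.000858799971035085 [ 0.41131809 -0.71638786  0.47510149] [-1.57345804e-01  1.10774020e-02  1.56739345e+00 -1.72311927e-04
  1.56328952e+00  1.05130066e+00]
dump [183.68984424 145.84845101]
mid [251.49740651 134.38896539]
far [320.61822764 123.54495546]
acc [106.01036178 163.13656696]
tip [262.8787454  229.50847032]
dump_top [([183.4, 148.6], 0.78)]
mid_top [([249.4, 138.4], 0.63)]
far_top [([319.6, 120.5], 0.72)]
accumulator_top [([225.0, 93.8], 0.86)]
```

View pics/w2.png

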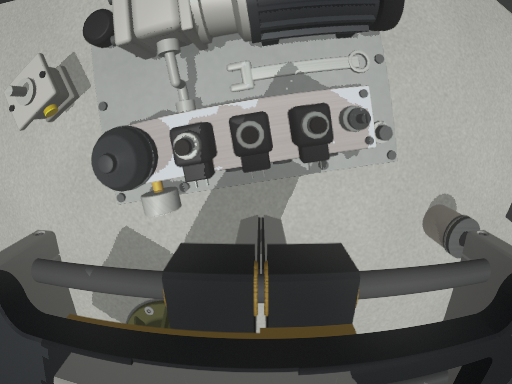

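View pics/w2z.png

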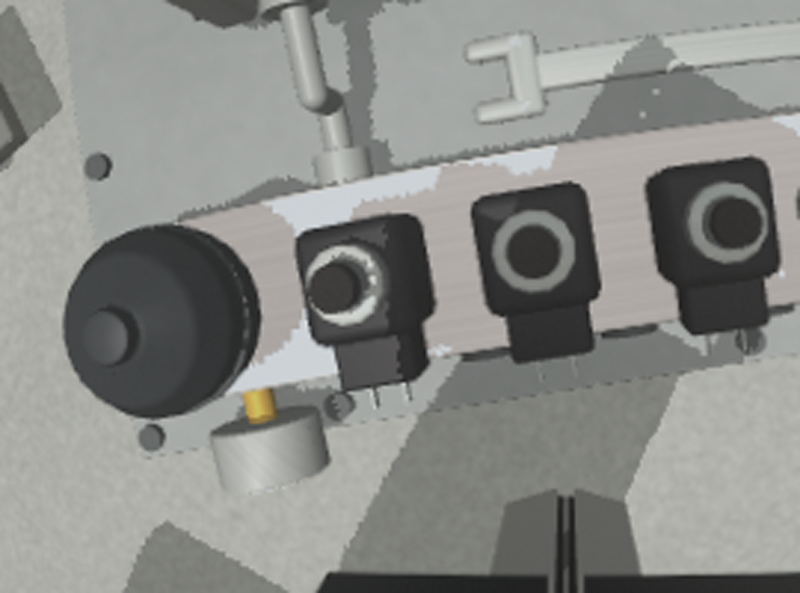

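Emit:
play_rows(
  twist=[
    [0, 0, 0],
    [0, 0, 0],
    [0, 0, 0],
    [0, 0, 0],
    [0, 0, 0],
    [0, 0, 0],
    [0, 0, 0],
    [0, 0, 0],
    [0, 0, 0],
    [0, 0, 0],
  ],
  travel=[
    [0.1, 0.4, 0],
    [0.11, 0.4, 0],
    [0.1, 0.4, 0],
    [0.1, 0.4, 0],
    [0, 0, -0.3],
    [0, 0, -0.4],
    [0, 0, -0.3],
    [0, 0, -0.2],
    [0, 0, 0],
    [0, 0, 0],
  ],
  grip=[1, 1, 1, 1, 1, 1, 1, 1, 1, 1],
)

```text
time_s: 4.95
ee_pos: [0.4729, 0.0453, 0.2791]
eef_rot: [-1.571, 0.001, -2.78]
force: [-0.6, -0.1, -0.5]
grip_width: 0.0001
```

```bash
cat > look.py <<'E'
from h import *
import sys
n=sys.argv[1]
d=ctrl.camera('wrist'); e=ctrl.camera('scene'); g=ctrl.camera('top'); o=ctrl.get_obs(); print(o['time_s'],o['ee_pos'].round(4),o['eef_rot'].round(3),o['grip_width'],o['force'].round(2))
a=cv2.resize(d['img'][130:290,170:370,::-1],(400,320),interpolation=cv2.INTER_CUBIC)
b=cv2.resize(e['img'][115:195,190:290,::-1],(400,320),interpolation=cv2.INTER_CUBIC)
cv2.imwrite('pics/%s.png'%n,np.hstack([a,b]))
t=o['ee_pos']-[0,0,.008]; print('tip wrist',proj(d,t,True),'scene',proj(e,t))
E
python3 look.py h1
```

```text
5.1 [0.4729 0.0455 0.2792] [-1.57e+00  1.00e-03 -2.78e+00] 0.0005930770373567354 [ 0.43 -0.61 -0.11]
tip wrist [261.75570813 228.64085982] scene [260.40935916 135.00065669]
```

View pics/h1.png

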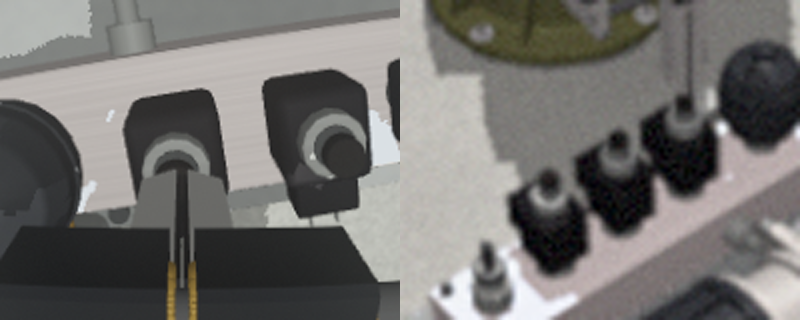

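Emit:
play_rows(
  twist=[
    [0, 0, 0],
    [0, 0, 0],
    [0, 0, 0],
    [0, 0, 0],
    [0, 0, 0],
  ],
  travel=[
    [0, 0, -0.1],
    [0, 0, -0.1],
    [0, 0, -0.04],
    [0, 0, 0],
    [0, 0, 0],
  ],
  grip=[1, 1, 1, 1, 1],
)

```text
time_s: 5.6
ee_pos: [0.4727, 0.0456, 0.2665]
eef_rot: [-1.571, 0.0, -2.78]
force: [-0.1, -0.5, -0.2]
grip_width: 0.0003
```

Emit:
play_rows(
  twist=[
    [0, 0, 0],
    [0, 0, 0],
    [0, 0, 0],
    [0, 0, 0],
  ],
  travel=[
    [0, 0, -0.04],
    [0, 0, 0],
    [0, 0, 0],
    [0, 0, 0],
  ],
  grip=[1, 1, 1, 1],
)

```text
time_s: 6.0
ee_pos: [0.4728, 0.0456, 0.2646]
eef_rot: [-1.571, 0.0, -2.78]
force: [-0.3, 0.6, 2.4]
grip_width: 0.0005
```

Emit:
play_rows(
  twist=[
    [0, 0, 0],
    [0, 0, 0],
    [0, 0, 0],
    [0, 0, 0],
  ],
  travel=[
    [0, 0, -0.04],
    [0, 0, 0],
    [0, 0, 0],
    [0, 0, 0],
  ],
  grip=[1, 1, 1, 1],
)

```text
time_s: 6.4
ee_pos: [0.4727, 0.0456, 0.2625]
eef_rot: [-1.571, 0.0, -2.78]
force: [0.7, -0.7, 2.7]
grip_width: 0.0006
```

Emit:
play_rows(
  twist=[
    [0, 0, 0],
    [0, 0, 0],
    [0, 0, 0],
    [0, 0, 0],
    [0, 0, 0],
  ],
  travel=[
    [0, 0, -0.04],
    [0, 0, -0.04],
    [0, 0, 0],
    [0, 0, 0],
    [0, 0, 0],
  ],
  grip=[1, 1, 1, 1, 1],
)

```text
time_s: 6.9
ee_pos: [0.4727, 0.0456, 0.2584]
eef_rot: [-1.571, 0.0, -2.78]
force: [1.1, 0.9, 3.5]
grip_width: 0.0008
```

Emit:
play_rows(
  twist=[
    [0, 0, 0],
    [0, 0, 0],
    [0, 0, 0],
  ],
  travel=[
    [0, 0, -0.02],
    [0, 0, 0],
    [0, 0, 0],
  ],
  grip=[1, 1, 1],
)

```text
time_s: 7.2
ee_pos: [0.4727, 0.0456, 0.2576]
eef_rot: [-1.571, 0.0, -2.78]
force: [1.8, 0.0, 5.6]
grip_width: 0.0004
```

Emit:
play_rows(
  twist=[
    [0, 0, 0],
    [0, 0, 0],
    [0, 0, 0],
  ],
  travel=[
    [0, 0, -0.02],
    [0, 0, 0],
    [0, 0, 0],
  ],
  grip=[1, 1, 1],
)

```text
time_s: 7.5
ee_pos: [0.4727, 0.0456, 0.2568]
eef_rot: [-1.571, 0.0, -2.78]
force: [0.2, 0.1, 5.9]
grip_width: 0.0005
```

```bash
python3 -c "
from h import *
for i in range(8): ctrl.camera('top'); o=ctrl.get_obs(); print(o['time_s'],o['ee_pos'].round(4),o['force'].round(1))"
```

```text
7.55 [0.4728 0.0456 0.2568] [-0.1 -0.2  6.1]
7.6 [0.4727 0.0456 0.2568] [0.  0.7 6.7]
7.65 [0.4728 0.0456 0.2568] [0.3 0.2 6.9]
7.7 [0.4727 0.0456 0.2568] [ 0.4 -0.2  6. ]
7.75 [0.4728 0.0456 0.2568] [0.  0.4 6.7]
7.8 [0.4727 0.0456 0.2568] [0.1 0.2 6.8]
7.85 [0.4727 0.0456 0.2568] [-0.3  0.9  6.8]
7.9 [0.4728 0.0456 0.2568] [-0.2  0.2  6.5]
```

Emit:
play_rows(
  twist=[
    [0, 0, 0],
    [0, 0, 0],
    [0, 0, 0],
    [0, 0, 0],
    [0, 0, 0],
    [0, 0, 0],
    [0, 0, 0],
  ],
  travel=[
    [0, 0, 0.1],
    [0, 0, 0.3],
    [0, 0, 0.3],
    [0.2, -0.35, 0],
    [0.2, -0.34, 0],
    [0.2, -0.34, 0],
    [0, 0, 0],
  ],
  grip=[1, 1, 1, 1, 1, 1, 1],
)

```text
time_s: 8.6
ee_pos: [0.5029, -0.0072, 0.2907]
eef_rot: [-1.571, -0.002, -2.782]
force: [0.2, 0.7, 0.4]
grip_width: 0.0001
```

```bash
python3 look.py h2
```

```text
8.75 [ 0.5022 -0.0054  0.2912] [-1.571e+00 -1.000e-03 -2.780e+00] 0.0005589751903187073 [0.33 0.21 0.6 ]
tip wrist [259.04426374 228.990145  ] scene [243.77919691 140.99520181]
```

View pics/h2.png

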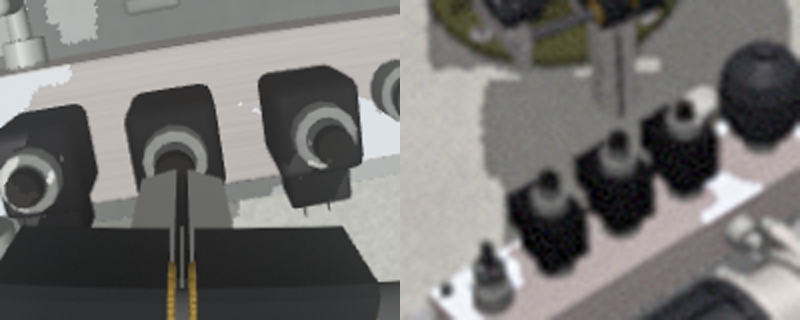

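Emit:
play_rows(
  twist=[
    [0, 0, 0],
    [0, 0, 0],
    [0, 0, 0],
    [0, 0, 0],
    [0, 0, 0],
  ],
  travel=[
    [0, 0, -0.2],
    [0, 0, -0.2],
    [0, 0, -0.1],
    [0, 0, 0],
    [0, 0, 0],
  ],
  grip=[1, 1, 1, 1, 1],
)

```text
time_s: 9.25
ee_pos: [0.5027, -0.0058, 0.2665]
eef_rot: [-1.571, -0.0, -2.78]
force: [-1.0, 0.1, 0.4]
grip_width: 0.0005
```

Emit:
play_rows(
  twist=[
    [0, 0, 0],
    [0, 0, 0],
    [0, 0, 0],
    [0, 0, 0],
    [0, 0, 0],
  ],
  travel=[
    [0, 0, -0.04],
    [0, 0, -0.04],
    [0, 0, 0],
    [0, 0, 0],
    [0, 0, 0],
  ],
  grip=[1, 1, 1, 1, 1],
)

```text
time_s: 9.75
ee_pos: [0.5028, -0.0059, 0.2626]
eef_rot: [-1.571, 0.0, -2.78]
force: [0.3, 0.1, 3.0]
grip_width: 0.0006
```

Emit:
play_rows(
  twist=[
    [0, 0, 0],
    [0, 0, 0],
    [0, 0, 0],
    [0, 0, 0],
    [0, 0, 0],
  ],
  travel=[
    [0, 0, -0.04],
    [0, 0, -0.04],
    [0, 0, 0],
    [0, 0, 0],
    [0, 0, 0],
  ],
  grip=[1, 1, 1, 1, 1],
)

```text
time_s: 10.25
ee_pos: [0.5027, -0.0059, 0.2584]
eef_rot: [-1.571, 0.0, -2.78]
force: [2.8, 0.1, 2.8]
grip_width: 0.0
```

Emit:
play_rows(
  twist=[
    [0, 0, 0],
    [0, 0, 0],
    [0, 0, 0],
  ],
  travel=[
    [0, 0, -0.02],
    [0, 0, 0],
    [0, 0, 0],
  ],
  grip=[1, 1, 1],
)

```text
time_s: 10.55
ee_pos: [0.5027, -0.0059, 0.2576]
eef_rot: [-1.571, 0.0, -2.78]
force: [1.9, 0.4, 4.7]
grip_width: 0.0005
```

```bash
cat > st.py <<'E'
from h import *
for i in range(6): ctrl.camera('top'); o=ctrl.get_obs(); print(o['time_s'],o['ee_pos'].round(4),o['force'].round(1))
E
python3 st.py
```

```text
10.6 [ 0.5027 -0.0059  0.2576] [3.1 0.5 4.6]
10.65 [ 0.5027 -0.0059  0.2576] [ 1.8 -0.3  4.6]
10.7 [ 0.5027 -0.0059  0.2575] [2.3 0.6 5.4]
10.75 [ 0.5027 -0.0059  0.2575] [2.1 0.2 4.7]
10.8 [ 0.5027 -0.0059  0.2575] [2.3 0.4 4.9]
10.85 [ 0.5027 -0.0059  0.2575] [1.4 0.7 4.9]
```

Emit:
play_rows(
  twist=[
    [0, 0, 0],
    [0, 0, 0],
    [0, 0, 0],
  ],
  travel=[
    [0, 0, -0.02],
    [0, 0, 0],
    [0, 0, 0],
  ],
  grip=[1, 1, 1],
)

```text
time_s: 11.15
ee_pos: [0.5027, -0.0059, 0.2567]
eef_rot: [-1.571, 0.0, -2.78]
force: [1.7, 0.5, 6.8]
grip_width: 0.0003
```

```bash
python3 st.py
```

```text
11.2 [ 0.5027 -0.0059  0.2567] [1.9 0.5 7.3]
11.25 [ 0.5027 -0.0059  0.2567] [ 2.3 -0.2  6.5]
11.3 [ 0.5027 -0.0059  0.2567] [1.8 0.  6.7]
11.35 [ 0.5027 -0.0059  0.2567] [ 1.6 -0.1  6.6]
11.4 [ 0.5027 -0.0059  0.2567] [1.6 0.2 6. ]
11.45 [ 0.5027 -0.0059  0.2567] [1.8 0.6 5.8]
```

Middle pin is firmly at its stop (force rises with depth and holds). Next, the far pin.

Emit:
play_rows(
  twist=[
    [0, 0, 0],
    [0, 0, 0],
    [0, 0, 0],
    [0, 0, 0],
    [0, 0, 0],
    [0, 0, 0],
    [0, 0, 0],
  ],
  travel=[
    [0, 0, 0.1],
    [0, 0, 0.3],
    [0, 0, 0.3],
    [0.2, -0.35, 0],
    [0.2, -0.34, 0],
    [0.19, -0.34, 0],
    [0, 0, 0],
  ],
  grip=[1, 1, 1, 1, 1, 1, 1],
)

```text
time_s: 12.15
ee_pos: [0.5322, -0.0587, 0.2904]
eef_rot: [-1.572, -0.002, -2.781]
force: [0.4, -0.5, 0.2]
grip_width: 0.0005
```

```bash
python3 look.py h3
```

```text
12.3 [ 0.5317 -0.0569  0.2911] [-1.571e+00 -1.000e-03 -2.780e+00] 0.0008039342607898867 [ 0.03  0.36 -0.2 ]
tip wrist [259.06423989 228.85926465] scene [226.31867323 150.71727909]
```

View pics/h3.png

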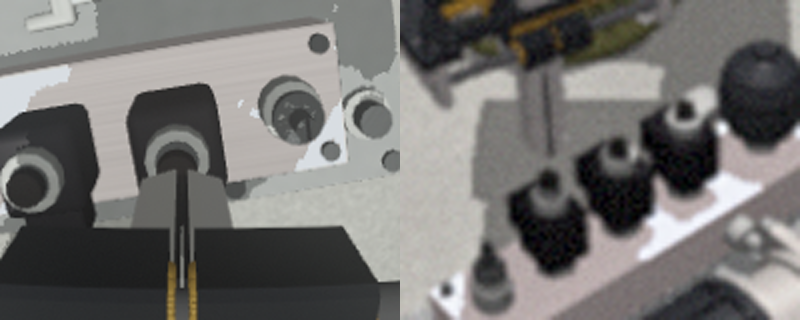

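Emit:
play_rows(
  twist=[
    [0, 0, 0],
    [0, 0, 0],
    [0, 0, 0],
    [0, 0, 0],
    [0, 0, 0],
  ],
  travel=[
    [0, 0, -0.2],
    [0, 0, -0.2],
    [0, 0, -0.1],
    [0, 0, 0],
    [0, 0, 0],
  ],
  grip=[1, 1, 1, 1, 1],
)

```text
time_s: 12.8
ee_pos: [0.5322, -0.0573, 0.2665]
eef_rot: [-1.571, 0.0, -2.78]
force: [1.4, 0.7, -0.5]
grip_width: 0.0005
```

Emit:
play_rows(
  twist=[
    [0, 0, 0],
    [0, 0, 0],
    [0, 0, 0],
    [0, 0, 0],
    [0, 0, 0],
  ],
  travel=[
    [0, 0, -0.04],
    [0, 0, -0.04],
    [0, 0, 0],
    [0, 0, 0],
    [0, 0, 0],
  ],
  grip=[1, 1, 1, 1, 1],
)

```text
time_s: 13.3
ee_pos: [0.5323, -0.0574, 0.2626]
eef_rot: [-1.571, 0.0, -2.78]
force: [1.3, 0.9, 3.0]
grip_width: 0.0008
```

Emit:
play_rows(
  twist=[
    [0, 0, 0],
    [0, 0, 0],
    [0, 0, 0],
    [0, 0, 0],
    [0, 0, 0],
  ],
  travel=[
    [0, 0, -0.04],
    [0, 0, -0.04],
    [0, 0, 0],
    [0, 0, 0],
    [0, 0, 0],
  ],
  grip=[1, 1, 1, 1, 1],
)

```text
time_s: 13.8
ee_pos: [0.5322, -0.0574, 0.2585]
eef_rot: [-1.571, 0.0, -2.78]
force: [2.4, 0.1, 2.9]
grip_width: 0.0007
```

Emit:
play_rows(
  twist=[
    [0, 0, 0],
    [0, 0, 0],
    [0, 0, 0],
  ],
  travel=[
    [0, 0, -0.02],
    [0, 0, 0],
    [0, 0, 0],
  ],
  grip=[1, 1, 1],
)

```text
time_s: 14.1
ee_pos: [0.5322, -0.0574, 0.2576]
eef_rot: [-1.571, 0.0, -2.78]
force: [1.6, -0.3, 5.3]
grip_width: 0.0003
```

```bash
python3 st.py
```

```text
14.15 [ 0.5322 -0.0574  0.2576] [ 2.  -0.5  5.4]
14.2 [ 0.5322 -0.0574  0.2576] [ 1.9 -0.8  4.4]
14.25 [ 0.5322 -0.0574  0.2576] [ 1.5 -1.2  3.9]
14.3 [ 0.5322 -0.0574  0.2576] [3.  0.2 4.8]
14.35 [ 0.5322 -0.0574  0.2575] [1.7 0.1 6.1]
14.4 [ 0.5322 -0.0574  0.2575] [1.6 0.  5.2]
```

Emit:
play_rows(
  twist=[
    [0, 0, 0],
    [0, 0, 0],
    [0, 0, 0],
  ],
  travel=[
    [0, 0, -0.02],
    [0, 0, 0],
    [0, 0, 0],
  ],
  grip=[1, 1, 1],
)

```text
time_s: 14.7
ee_pos: [0.5322, -0.0574, 0.2567]
eef_rot: [-1.571, 0.0, -2.78]
force: [2.2, -0.3, 6.7]
grip_width: 0.0005
```

```bash
python3 st.py
```

```text
14.75 [ 0.5322 -0.0574  0.2567] [2.2 0.7 6.2]
14.8 [ 0.5322 -0.0574  0.2567] [1.4 0.  6.4]
14.85 [ 0.5322 -0.0574  0.2567] [ 2.2 -0.9  6.9]
14.9 [ 0.5322 -0.0574  0.2567] [ 1.5 -0.1  7. ]
14.95 [ 0.5322 -0.0574  0.2567] [ 2.3 -0.3  6.5]
15.0 [ 0.5322 -0.0574  0.2567] [ 2.1 -0.4  6.9]
```

Emit:
play_rows(
  twist=[
    [0, 0, 0],
    [0, 0, 0],
    [0, 0, 0],
    [0, 0, 0],
    [0, 0, 0],
    [0, 0, 0],
    [0, 0, 0],
    [0, 0, 0],
    [0, 0, 0],
    [0, 0, 0],
  ],
  travel=[
    [0, 0, 0.1],
    [0, 0, 0.34],
    [0, 0, 0.4],
    [0, 0, 0.4],
    [0, 0, 0.4],
    [-0.5, 0.15, 0],
    [-0.6, 0.17, 0],
    [-0.5, 0.15, 0],
    [0, 0, 0],
    [0, 0, 0],
  ],
  grip=[1, 1, 1, 1, 1, 1, 1, 1, 1, 1],
)

```text
time_s: 16.0
ee_pos: [0.452, -0.0339, 0.3385]
eef_rot: [-1.571, -0.0, -2.78]
force: [0.4, 0.4, -0.2]
grip_width: 0.0003
```

```bash
python3 - <<'E'
from h import *
d=ctrl.camera('wrist'); save(d,'w9'); e=ctrl.camera('scene'); save(e,'s9'); o=ctrl.get_obs(); print(o['time_s'],o['ee_pos'],o['force'])
cv2.imwrite('pics/w9z.png',cv2.resize(d['img'][50:250,70:340,::-1],(800,593),interpolation=cv2.INTER_CUBIC))
a=cv2.imread('pics/scene0.png')[115:225,165:325]; b=e['img'][115:225,165:325,::-1]
cv2.imwrite('pics/s9z.png',np.hstack([cv2.resize(x,(400,275),interpolation=cv2.INTER_CUBIC) for x in (a,b)]))
E
```

```text
16.1 [ 0.45256332 -0.03405707  0.33807409] [ 0.16035409 -0.90483467 -0.21452516]
```

View pics/w9z.png

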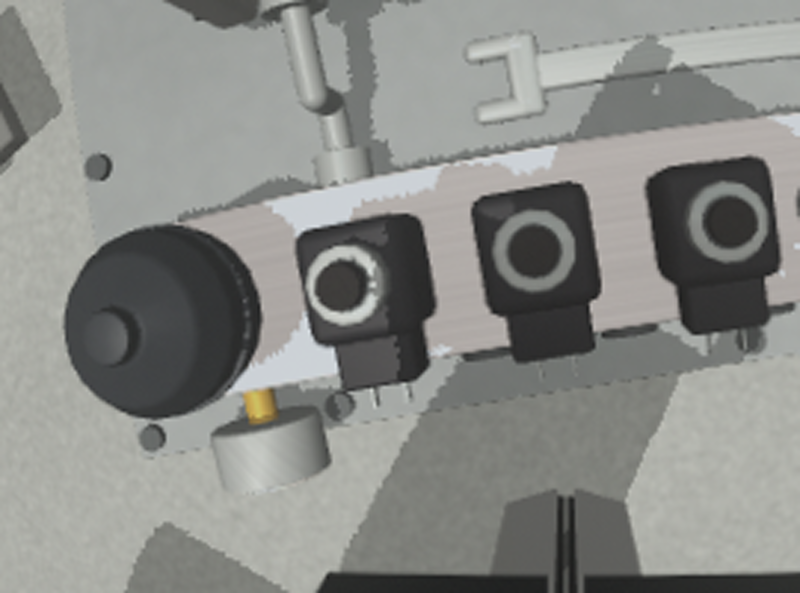

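View pics/s9z.png

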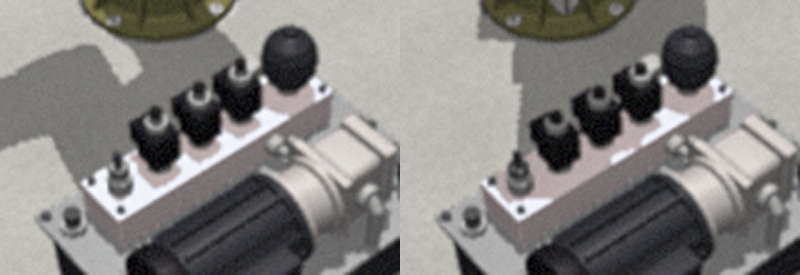

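```bash
python3 - <<'E'
from h import *
d=ctrl.camera('wrist')
for k,p in dict(dump=[.4727,.0456],mid=[.502,-.006],far=[.532,-.057]).items():
    print(k,[((proj(d,p+[z],True)-[70,50])*2.963).round(1) for z in (.258,.251)])
ctrl.hand_in()
E
```

```text
dump [array([335.4, 286.4]), array([341.3, 284.4])]
mid [array([536.9, 251.2]), array([537.7, 250.2])]
far [array([741.9, 218.6]), array([737.2, 218.5])]
the job is handed in; nothing more can be done
```

I pushed in all three override pins with the closed fingertips, in the order asked (dump, middle, far), and handed the job in at about 16 s of the 42 s allowed.

- **Pins home:** for each pin, the force was about 3 N while it slid, then climbed to about 6.6 N. It held there with the cap about 9 mm down, which fits a pin at its stop. The highest force I read was 7.3 N.
- **They stay in:** the last wrist picture, taken with the gripper clear, shows the three caps standing lower. For the dump and far caps the picture moved about 10 zoomed pixels, against about 5 to 6 expected for 7 mm. I read those positions by eye, so this confirms they are down but not exactly how far. The middle cap lies almost straight below the camera, so its picture shift says little; for that one I rely on the force and the lower cap in the scene camera.
- **Nothing else moved:** the unit and the wrench lie where they did before, comparing the wrist pictures, and the scene camera shows the relief valve and plug unmoved. The fingers stayed well clear of the relief valve. I did not compare the spare pump and filter in the last pictures, but the arm did not go near them.
- **Small disagreements:** with the middle and far pins there was a sideways force of about 2 N during the push, which was gone after lifting off. The position estimates from the different views differed by 1 to 3 mm, which is small against the 15 mm caps.

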